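# Release and push out a latched filter cassette with a pin tool

### The job

Take the pin tool from its stand and find, by feel, which of the three pinholes in the white filter cassette hides the springy release (the other two are blind and hard). Hold that release down with the pin while you push the cassette toward its open front with it, until it is fully out against its stop, without forcing anything or touching the cassette with the gripper. Then put the pin tool back upright in its stand, seated on its collar, and leave the loose solder spool and flux bottle where they are.

Things in the scene. Friction and masses are not known exactly. Their poses are not given: they have to be found in the camera images.
- pin_tool: Pin tool, 123 mm long, about 60 g, standing in the stand at the start. Origin at the pin's tip, z up along the tool. Steel pin 6 mm thick from 0 to 56 mm, black collar 24 mm across from 56 to 61 mm, orange square handle 15 x 15 mm (sides along its x and y) from 61 to 123 mm. Grip the handle from above. Home, its tip is 16 mm above the bench.
- stand: Fixed blue block 56 x 56 x 72 mm on a black rubber base 78 mm square; origin under its centre. One upright hole in the middle of its top, 11 mm wide, 62 mm deep, mouth bevelled by 3 mm. The tool's collar rests on the top (z = 72 mm).
- filter_dock: Fixed grey dock of a bench air filter, origin under its centre; x points to its back, so its open front faces -x, roughly toward the robot. Side rails up to 44 mm high at y = +-56 mm, a roof 47 mm high over x > -7 mm, and an 8 mm thick runway that reaches to x = -115 mm in front.
- cassette (a joint): Travel of the white filter cassette (94 mm wide, flat top 36 mm above the bench, 500 g) out of the dock along the dock's -x: 0 fully in, 0.060 m at the outer stop. It rubs with about 2.5 N plus 8 N per m/s. Latched (about 1 mm play) until the release is held down; a second safety catch stops it at about 31 mm unless the release is still down.
- hole_a (a point): Centre of the mouth of an 11 mm pinhole in the cassette's top, at x = -40, y = -26 mm in the dock's frame while the cassette is in. The three holes look the same: a black plunger 6 mm below the face. One plunger, different from unit to unit, is the release; the other two give less than 1 mm and are then hard. The release travels with the cassette: the pin stays in the hole and pushes on its wall.
- hole_b (a point): The same, middle hole, y = 0. The release, whichever hole it is in, is sprung: it gives 6 mm, starting at about 3 N and taking 8 N fully down, and frees the cassette once it is about 5 mm down (press about 5.5 mm).
- hole_c (a point): The same, y = +26 mm.
- solder_spool: Loose spool of solder wire, 54 mm across, 40 mm high, a bystander; origin under its centre.
- flux_bottle: Loose white bottle with red cap, 34 mm across, 95 mm high, a bystander; origin under its centre.

How it is judged (in metres and radians):
On the way, in this order (a step that is already met when the one before it is completed fails the run):
1. with the release held down by the pin, the cassette is past its latch and being pushed by the pin tool (value of joint cassette between 0.008 and 0.03 m and contact force between pin_tool and cassette above 2 N), for 0.05 s.
2. the cassette is pushed fully out by the pin tool (value of joint cassette above 0.055 m and contact force between pin_tool and cassette above 1 N), for 0.05 s.
At the end, for the whole second after the job is handed in: The cassette is out by more than 55 of its 60 mm; the pin tool stands at rest in its stand, upright within 0.1 rad, its tip within 6 mm of the stand's axis and less than 19 mm above the bench (collar within 3 mm of the top) (value of joint cassette above 0.055 m and horizontal distance between pin_tool and stand below 0.006 m and z of pin_tool in the frame of stand below 0.019 m and angle between pin_tool's own z axis and vertical below 0.1 rad and linear speed of pin_tool below 0.01 m/s); the robot touches nothing.
It fails at once if the gripper or arm pushes or pulls on the cassette itself (contact force between any of the fingers, the arm and cassette above 2 N).
It fails at once if the pin tool forces the cassette with more than 45 N (contact force between pin_tool and cassette above 45 N).
It fails at once if the solder spool or the flux bottle is displaced by more than 30 mm (distance of any of solder_spool, flux_bottle from where it was at the start of the episode above 0.03 m).
It also fails if it takes over 54 s, if anything falls off the work surface, if the arm or the gripper's body presses on something with over 40 N, if the wrist force passes 120 N, or if a joint passes its speed limit or range.

### The arm

A 6-joint arm with a two-finger parallel gripper is mounted at the origin on a cart in front of the work surface, level with it; the furniture and walls round the work are solid. World frame = base frame: x ahead of the robot, y to its left, z up, the work surface at z = 0. Lengths are in m, angles in degrees, forces in N, time in s.
With the tool pointing down it reaches from about 0.35 to 0.8 m from the base axis. Payload 7.3 kg.
Tool frame: the origin (TCP) lies between the finger pads; the fingertips stand 19 mm ahead of it and the grasp point (between the pads) is the TCP (bot.tip_reach is the distance from the TCP to the fingertips, in m); z points along the fingers, y is the line along which they close (so a half turn about z gives the same grasp; the last joint's range is limited). The gripper opens to 85 mm and grips with 20 to 120 N. Pads are 22 mm wide; open, the fingers measure 114 mm over their backs; the gripper's body (76 mm by 85 mm) begins 54 mm behind the grasp point. The pads swing forward as they close: fully open they stand 13 mm farther back than shut.
Start: joints at [-81.475, 19.595, 87.324, -0, 73.075, -8.365], TCP at [0.153, -0.502, 0.219] pointing down, gripper open.
Joint ranges: [-145.02, 145.02], [-44.19, 115.74], [2.07, 154.8], [-57.11, 237.11], [16.16, 152.29], [-177.93, 177.93]. Speed limits (degrees/s): [147.25, 147.25, 180, 180, 180, 180].

### API

Orientations are given as [roll, pitch, yaw] about the fixed x, y, z axes, in that order (R = Rz(yaw) Ry(pitch) Rx(roll)).
In Python, from rig import bot, vision gives the robot as it stands.
- The arm moves only by the tool apply_moves, never from a script. Its argument "motion" is a list of rows, each a list of 3 entries, a list of its own where there are three numbers: the turn, a rotation vector about the world's x, y, z in degrees, then the shift along the world's x, y, z in mm, then the finger opening in mm, from 0 to 85.4. In form: [[[wx, wy, wz], [dx, dy, dz], hand], ...]. A call has 1 to 12 rows; each row shifts and turns the commanded pose from where the row before left it; what a row does not reach is not made up. A row lasts 1/8 s, in which the tool goes at most 62.5 mm and 10.7 degrees, less where a joint would pass 70% of its speed; a pose out of reach is approached as far as the arm can. A call is refused whole if a number of a shift passes 62.5 or a number of a turn 10.7, either way. A call with a gripper value outside its range is refused whole. The fingers move at their own pace and stop on an object; "newtons" is the grip in N (left out, the last holds). Time passes only in rows, so rows that do not move let the fingers close. It gives the time, the measured TCP pose, the force, the opening and the grip force at its end, in the units of the state.
- bot.state(): the state, without advancing time (a new reading comes with each control period).
- vision.read_camera(name): name is "scene" or "top" or "wrist"; returns (picture, depth): 480x640x3 uint8, red, green, blue; 480x640 float32, m along the optical axis (not along the pixel's ray), 0 where there is no reading.
- vision.camera_params(name): a dict with "camera_matrix" (3x3 intrinsics, pixels), "world_from_camera" (4x4, takes a point from camera to world coordinates). Camera axes: x right, y down, z forward; pixel columns grow to the right and rows downward; lengths in m; the calibration is good to about 2 mm. A picture is of the moment at which its call begins: read the wrist's pose just before it. camera_params takes no time and is no camera call; for the wrist camera it gives the pose at the moment of the call.
- bot.job_done(): hands the job in; it is judged then, once.
The state is a dict: "time": time; "joints": joint angles; "qd": joint speeds; "effort": joint torques, N m; "position": TCP position; "orientation": TCP orientation; "force": force on the tool from outside, world axes, zero at the start; "torque": the same for the moment, N m; "grip_width": finger opening in m; "gripper_force": force on a finger pad.
Only numpy, scipy, OpenCV 4.12 (cv2) and the standard library are available. Lean on these libraries where they do the work, as an engineer would, in place of code of your own. Each camera call takes 0.05 s, during which the arm holds its last target. There are 200 camera calls.

## Working session

There is one attempt and no reset: what is moved stays moved. The work goes in short steps, Python scripts to look and compute and a tool call to move; the robot and the scene stay as the last step left them, time stands still between calls to the robot, and variables do not carry over. Pictures are saved under pics/ and viewed, at most 10 in all, crops included, and the job is handed in when it is done.

Besides the shell and the picture viewer there is one more tool, called by a JSON object that holds its "fn" and its "kwargs". apply_moves: Moves the arm, as the interface text tells. Its arguments: {"type":"object","properties":{"motion":{"type":"array"},"newtons":{"type":"number"}},"required":["motion"]}

```bash
mkdir -p pics; python3 - <<'E'
from rig import bot, vision
import cv2,numpy as np
for n in("top","scene"):
    p,d=vision.read_camera(n); cv2.imwrite(f"pics/{n}0.png",p[:,:,::-1]); np.save(n,d); np.save(n+"p",p)
    c=vision.camera_params(n); print(n,np.round(c["camera_matrix"],1).tolist(),np.round(c["world_from_camera"],4).tolist())
print(bot.state())
E
```

```text
top [[557.7, 0.0, 327.5], [0.0, 557.7, 240.5], [0.0, 0.0, 1.0]] [[0.0014, -0.9982, 0.0603, 0.4832], [-0.9999, -0.0007, 0.0116, -0.035], [-0.0115, -0.0603, -0.9981, 1.3202], [0.0, 0.0, 0.0, 1.0]]
scene [[575.6, 0.0, 314.0], [0.0, 575.6, 237.0], [0.0, 0.0, 1.0]] [[-0.678, -0.5275, 0.5119, -0.0982], [-0.735, 0.4787, -0.4802, 0.5824], [0.0082, -0.7019, -0.7123, 0.9613], [0.0, 0.0, 0.0, 1.0]]
{'time': 0.1, 'joints': array([-8.14743322e+01,  1.96306533e+01,  8.73705572e+01,  1.59599316e-03,
        7.30748552e+01, -8.36576206e+00]), 'qd': array([ 0.03690289, -0.24361262, -0.0861564 , -0.05687274,  0.10631009,
       -0.00710793]), 'effort': array([ 1.76057740e-03, -4.34447694e+01, -2.46492773e+01, -1.43252100e-04,
        4.68737679e-03, -1.58631721e-07]), 'position': array([ 0.15251366, -0.50197904,  0.218119  ]), 'orientation': array([-1.79924966e+02, -1.25769489e-02,  1.68909560e+01]), 'force': array([-0.0536134 ,  0.15026215,  0.64046323]), 'torque': array([-0.00283234, -0.0035695 ,  0.0032752 ]), 'gripper_force': 0.0, 'grip_width': 0.08551719510871537}
```

View pics/top0.png

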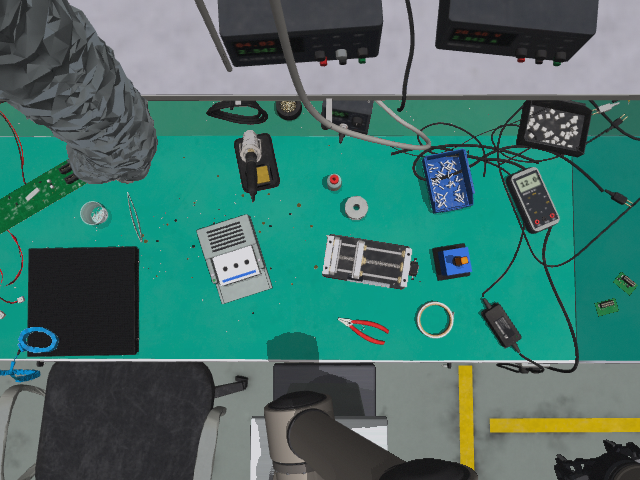

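View pics/scene0.png

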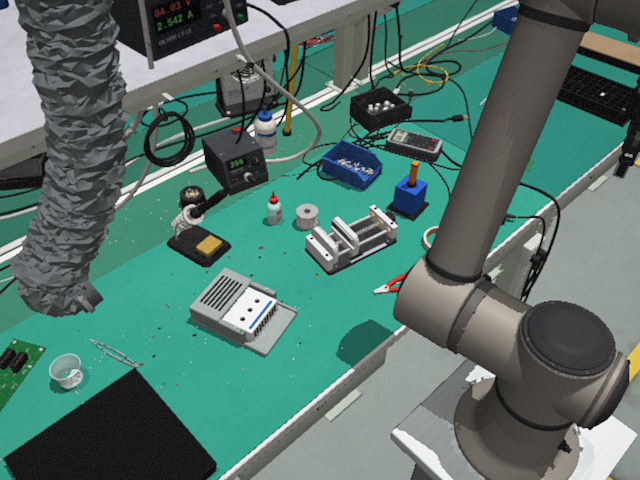

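Top view: dock at about (235,260) with holes near (225,269), (238,266), (251,264). The stand with the orange handle is at (457,261), spool (355,207), bottle (334,182), and a vise at (370,262) lies between dock and stand.

```bash
cat > h.py <<'E'
import numpy as np,cv2
from rig import bot,vision
def dep(n,uv,d=None,z=None,c=None):
    """pixels -> world, by depth d or by plane height z"""
    c=c or vision.camera_params(n); K=c["camera_matrix"];T=c["world_from_camera"]
    uv=np.atleast_2d(uv).astype(float)
    r=np.c_[uv,np.ones(len(uv))]@np.linalg.inv(K).T
    if z is None: P=r*np.asarray(d)[:,None]; return P@T[:3,:3].T+T[:3,3]
    w=r@T[:3,:3].T; return T[:3,3]+w*((z-T[2,3])/w[:,2])[:,None]
E
python3 - <<'E'
from h import *
for n in("top","scene"):
    p=np.load(n+"p.npy"); d=np.load(n+".npy"); hsv=cv2.cvtColor(p,cv2.COLOR_RGB2HSV)
    vv,uu=np.mgrid[:480,:640]; W=dep(n,np.c_[uu.ravel(),vv.ravel()],d.ravel()).reshape(480,640,3)
    np.save(n+"W",W)
    m=(hsv[...,0]>5)&(hsv[...,0]<22)&(hsv[...,1]>150)&(hsv[...,2]>90)&(W[...,2]>.05)&(W[...,2]<.2)&(W[...,1]<-.1)
    q=W[m]; print(n,"orange",len(q),q[:,2].max(),np.median(q,0)); t=q[q[:,2]>.125]; print(" top",len(t),t.mean(0),t.min(0),t.max(0))
    m=(hsv[...,0]>100)&(hsv[...,0]<130)&(hsv[...,1]>120)&(np.abs(W[...,2]-.072)<.005)&(np.hypot(W[...,0]-.46,W[...,1]+.26)<.08)
    q=W[m]; print(" bluetop",len(q),cv2.minAreaRect((q[:,:2]*1000).astype(np.float32)))
    # white cassette top
    m=(np.abs(W[...,2]-.036)<.006)&(np.hypot(W[...,0]-.45,W[...,1]-.13)<.1)&(hsv[...,1]<40)&(p.min(2)>190)
    q=W[m]; print(" cass",len(q),q[:,2].mean(),cv2.minAreaRect((q[:,:2]*1000).astype(np.float32)))
    hull=cv2.fillConvexPoly(np.zeros((480,640),np.uint8),cv2.convexHull(np.argwhere(m)[:,::-1].astype(np.int32)),1)
    dk=((p.max(2)<110)&(hull>0)).astype(np.uint8)
    k,l,s,ce=cv2.connectedComponentsWithStats(dk)
    for i in range(1,k):
        if s[i,4]>3: print("  dark",s[i,4],ce[i],dep(n,ce[i],z=.036).round(4))
    for nm,lo in(("bottle",(334,182)),("spool",(355,207))):
        if n=="top": print(nm,W[lo[1],lo[0]])
p=cv2.imread("pics/top0.png")
a=cv2.resize(p[205:305,185:285],(600,600),interpolation=cv2.INTER_CUBIC)
cv2.imwrite("pics/c0.png",a)
E
```

```text
top orange 42 0.14481983035934887 [ 0.51354392 -0.30949923  0.1396786 ]
 top 42 [ 0.51354602 -0.3089438   0.13976001] [ 0.50720875 -0.31661499  0.13538518] [ 0.5199789  -0.30247421  0.14481983]
 bluetop 299 ((512.3242797851562, -305.03271484375), (54.56709289550781, 49.39591979980469), 9.041556358337402)
 cass 646 0.0368184262483536 ((501.6414794921875, 191.2752227783203), (62.915313720703125, 92.90522003173828), 18.316953659057617)
  dark 15 [246.4 261.6] [[0.512  0.1669 0.036 ]]
  dark 16 [235.5 265. ] [[0.5041 0.192  0.036 ]]
  dark 11 [225.09090909 268.63636364] [[0.4957 0.2159 0.036 ]]
bottle [ 0.69108154 -0.03494469  0.07088001]
spool [ 0.64244824 -0.08479227  0.00370132]
scene orange 123 0.14142338549228983 [ 0.5117851  -0.3046577   0.11229433]
 top 36 [ 0.51283373 -0.30615179  0.13472758] [ 0.50672276 -0.31319246  0.12550477] [ 0.52111386 -0.30058954  0.14142339]
 bluetop 218 ((511.8131103515625, -305.08868408203125), (54.13469314575195, 50.921627044677734), 8.231670379638672)
 cass 757 0.03630867539840558 ((500.51373291015625, 190.41378784179688), (64.73019409179688, 95.52696990966797), 19.256343841552734)
  dark 8 [256.75 300.75] [[0.5113 0.1682 0.036 ]]
  dark 9 [249.55555556 309.66666667] [[0.5033 0.193  0.036 ]]
  dark 8 [242.875 318.875] [[0.4943 0.2169 0.036 ]]
```

View pics/c0.png

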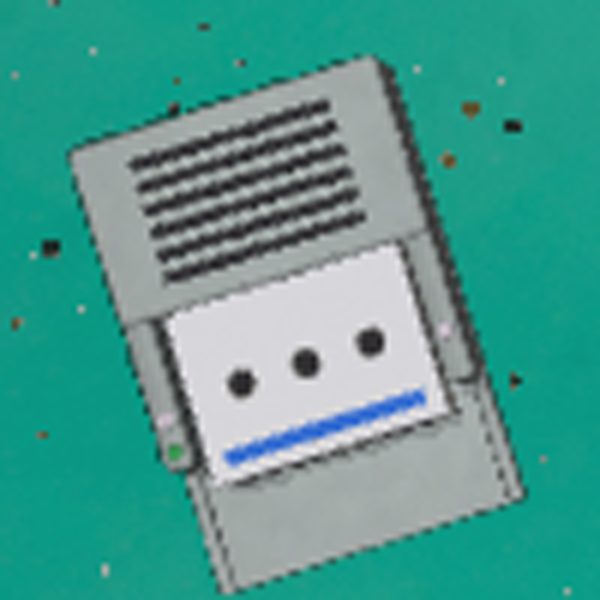

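{"fn": "apply_moves", "kwargs": {"motion": [[[0,0,-1],[36,20,2],85],[[0,0,-1],[36,20,2],85],[[0,0,-1],[36,20,2],85],[[0,0,-1],[36,20,2],85],[[0,0,-1],[36,20,2],85],[[0,0,-1],[36,20,2],85],[[0,0,-1],[36,20,2],85],[[0,0,-1],[36,20,2],85],[[0,0,0],[36,20,0],85],[[0,0,0],[34,17,0],85],[[0,0,0],[0,0,0],85]], "newtons": 40}}

```text
time: 1.48
position: [0.5121, -0.3037, 0.2338]
orientation: [-179.9, 0.0, 9.1]
force: [0.3, -1.0, -0.8]
grip_width: 0.0845
gripper_force: 0.0
```

```bash
python3 - <<'E'
from h import *
c=vision.camera_params("wrist");p,d=vision.read_camera("wrist"); cv2.imwrite("pics/w1.png",p[:,:,::-1])
s=bot.state(); print(s["position"],s["orientation"],s["time"]); T=c["world_from_camera"]; print(T.round(3))
hsv=cv2.cvtColor(p,cv2.COLOR_RGB2HSV)
vv,uu=np.mgrid[:480,:640]; W=dep("wrist",np.c_[uu.ravel(),vv.ravel()],d.ravel(),c=c).reshape(480,640,3)
o=(hsv[...,0]>5)&(hsv[...,0]<22)&(hsv[...,1]>150)&(d>0)&(np.abs(W[...,2]-.139)<.003)
b=(hsv[...,0]>100)&(hsv[...,0]<130)&(hsv[...,1]>120)&(np.abs(W[...,2]-.072)<.003)
for m in(o,b):
    q=W[m]; print(len(q),q[:,2].mean(),q.mean(0)) 
    if len(q)>5: print(cv2.minAreaRect((q[:,:2]*1000).astype(np.float32)))
E
```

```text
[ 0.51086602 -0.30461151  0.23391057] [-1.79954074e+02  6.98426615e-02  9.00861902e+00] 1.525
[[ 0.158 -0.947 -0.28   0.582]
 [-0.987 -0.152 -0.042 -0.293]
 [-0.002  0.283 -0.959  0.389]
 [ 0.     0.     0.     1.   ]]
365 0.1383873744485384 [ 0.51411025 -0.30942695  0.13838737]
((513.9629516601562, -309.496826171875), (13.806939125061035, 13.582254409790039), 9.156147956848145)
2976 0.07186630576457073 [ 0.51705422 -0.30891804  0.07186631]
((513.5593872070312, -309.69049072265625), (55.23204040527344, 56.08723068237305), 9.069687843322754)
```

View pics/w1.png

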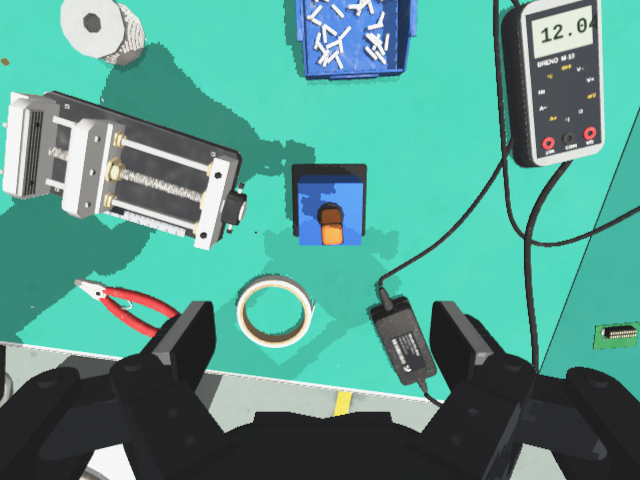

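The wrist view shows the handle top at (332,228) on the blue stand at (330,215), with nothing around the stand in the fingers' way. The handle is at (0.514, -0.3095), yaw 9.

{"fn": "apply_moves", "kwargs": {"motion": [[[0,0,0],[3,-5,-30],85],[[0,0,0],[0,0,-40],85],[[0,0,0],[0,0,-35],85],[[0,0,0],[0,0,-23],85],[[0,0,0],[0,0,0],60],[[0,0,0],[0,0,0],30],[[0,0,0],[0,0,0],8],[[0,0,0],[0,0,0],8],[[0,0,0],[0,0,0],8],[[0,0,0],[0,0,0],8]], "newtons": 60}}

```text
time: 2.78
position: [0.5141, -0.3108, 0.1079]
orientation: [179.9, -0.1, 8.9]
force: [-1.2, 0.6, 6.3]
grip_width: 0.0133
gripper_force: 59.2
```

```bash
python3 -c "
from rig import bot
s=bot.state()
for k in('time','position','orientation','force','torque','grip_width','gripper_force'):print(k,s[k])"
```

```text
time 2.775
position [ 0.51414612 -0.3107863   0.10793052]
orientation [ 1.79892796e+02 -8.66428498e-02  8.89907294e+00]
force [-1.24619631  0.60956134  6.28698995]
torque [-0.00511004  0.07442087 -0.01041844]
grip_width 0.013344769453188628
gripper_force 59.18306529521942
```

{"fn": "apply_moves", "kwargs": {"motion": [[[0,0,0],[0,0,15],8],[[0,0,0],[0,0,30],8],[[0,0,0],[0,0,35],8],[[0,0,0],[0,0,30],8],[[0,0,10],[1,30,0],8],[[0,0,10],[1,45,0],8],[[0,0,10],[1,50,0],8],[[0,0,10],[1,50,0],8],[[0,0,10],[1,50,0],8],[[0,0,10],[1,50,0],8],[[0,0,10],[1,50,0],8],[[0,0,10],[1,45,0],8]], "newtons": 90}}

```text
time: 4.28
position: [0.5213, 0.0614, 0.2174]
orientation: [180.0, -0.0, 89.2]
force: [0.6, -0.1, -0.1]
grip_width: 0.0127
gripper_force: 88.0
```

{"fn": "apply_moves", "kwargs": {"motion": [[[0,0,10],[1,45,0],8],[[0,0,9.6],[0,30,0],8],[[0,0,0],[0,0,0],8],[[0,0,0],[0,0,0],8]]}}

```text
time: 4.78
position: [0.5225, 0.1342, 0.217]
orientation: [-180.0, 0.0, 108.4]
force: [0.6, 0.0, -0.8]
grip_width: 0.013
gripper_force: 88.0
```

```bash
python3 - <<'E'
from h import *
s=bot.state(); c=vision.camera_params("wrist");p,d=vision.read_camera("wrist"); cv2.imwrite("pics/w2.png",p[:,:,::-1])
np.savez("w2.npz",p=p,d=d,K=c["camera_matrix"],T=c["world_from_camera"])
print(s["position"],s["orientation"],s["time"],s["force"],s["torque"],s["grip_width"]); print(c["world_from_camera"].round(3))
E
```

```text
[0.52249366 0.13417714 0.21699056] [-1.79999950e+02  2.33932690e-02  1.08391777e+02] 4.775 [ 0.60515248  0.04879849 -0.77928334] [-0.02102499  0.02560807 -0.01716666] 0.013033317312630903
[[ 0.949  0.303  0.088  0.499]
 [ 0.316 -0.911 -0.267  0.202]
 [-0.     0.281 -0.96   0.372]
 [ 0.     0.     0.     1.   ]]
```

View pics/w2.png

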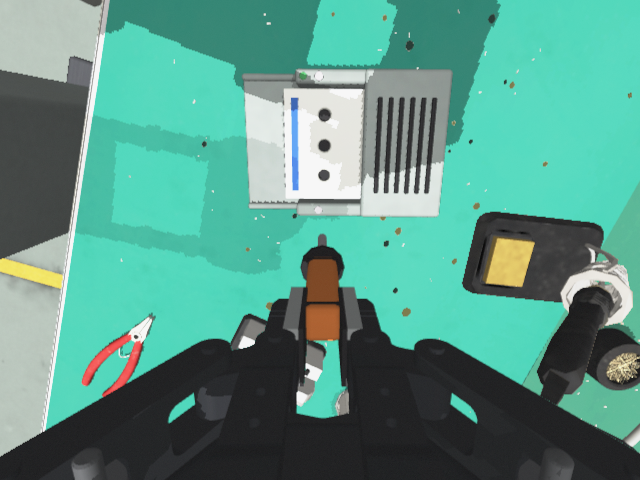

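The wrist view shows holes c (324,115), b (324,145), a (324,175), and the pin tip at about (322,237) with the tool straight in the hand.

```bash
python3 - <<'E'
from h import *
f=np.load("w2.npz");p=f["p"];d=f["d"];c=dict(camera_matrix=f["K"],world_from_camera=f["T"])
dk=np.zeros((480,640),np.uint8); dk[100:190,310:340]=(p[100:190,310:340].max(2)<110)
k,l,s,ce=cv2.connectedComponentsWithStats(dk)
H=[]
for i in range(1,k):
    if s[i,4]>30: x,y,w,h=s[i,:4]; e=[x+(w-1)/2,y+(h-1)/2]; print(s[i],ce[i],dep("w",e,z=.036,c=c)[0].round(4),dep("w",ce[i],z=.036,c=c)[0].round(4))
m=(dk==0)&False; r=np.s_[90:185,300:355]
vv,uu=np.mgrid[:480,:640];W=dep("w",np.c_[uu.ravel(),vv.ravel()],d.ravel(),c=c).reshape(480,640,3)
print("face z",np.median(W[100:180,340:355,2]))
for v in range(228,256,2): print(v,[int(x) for x in p[v,312:334].mean(1)],d[v,322].round(4))
print("nominal tip px->", [dep("w",[322,v],z=.126,c=c)[0].round(4) for v in(233,235,237)])
E
```

```text
[319 109  12  12 110] [324.16363636 114.59090909] [0.4955 0.217  0.036 ] [0.4953 0.2168 0.036 ]
[319 140  11  12 107] [323.97196262 145.1588785 ] [0.5034 0.1921 0.036 ] [0.5033 0.1924 0.036 ]
[319 170  10  11  87] [323.54022989 174.77011494] [0.5111 0.1674 0.036 ] [0.5111 0.1676 0.036 ]
face z 0.035794451230200336
228 [161, 161, 161, 160, 160, 162, 161, 161, 161, 162, 162, 162, 163, 162, 162, 162, 162, 162, 163, 162, 163, 162] 0.3824
230 [161, 161, 161, 161, 160, 162, 161, 162, 162, 162, 162, 162, 162, 162, 162, 163, 161, 162, 162, 162, 161, 163] 0.3839
232 [161, 161, 161, 160, 160, 161, 161, 162, 162, 163, 162, 161, 162, 162, 162, 162, 162, 162, 162, 162, 162, 162] 0.3827
234 [161, 162, 162, 161, 161, 161, 159, 141, 111, 108, 100, 106, 129, 149, 163, 162, 162, 163, 162, 163, 162, 162] 0.255
236 [162, 162, 163, 161, 162, 156, 124, 90, 90, 92, 92, 92, 92, 101, 140, 162, 162, 162, 162, 161, 163, 162] 0.2497
238 [163, 162, 162, 162, 162, 154, 90, 90, 90, 92, 90, 92, 90, 92, 118, 163, 162, 162, 162, 162, 162, 162] 0.2443
240 [163, 162, 162, 161, 163, 154, 90, 89, 89, 91, 92, 91, 91, 91, 
[... 203 characters left out ...]
 88, 81, 80, 83, 90, 88, 109, 162, 162, 162, 163, 163, 162, 162] 0.2326
246 [161, 158, 137, 133, 119, 78, 45, 44, 28, 28, 26, 28, 28, 36, 60, 104, 126, 133, 148, 151, 162, 163] 0.1981
248 [27, 28, 21, 29, 29, 30, 31, 30, 31, 36, 36, 35, 34, 34, 30, 32, 28, 26, 25, 26, 34, 73] 0.1946
250 [33, 32, 34, 32, 34, 33, 32, 33, 32, 32, 33, 33, 32, 34, 32, 33, 34, 34, 34, 34, 31, 32] 0.1957
252 [32, 32, 34, 33, 31, 32, 32, 33, 33, 33, 30, 31, 34, 30, 32, 32, 34, 33, 31, 34, 31, 30] 0.1962
254 [32, 31, 30, 32, 31, 33, 33, 33, 32, 32, 30, 31, 33, 31, 29, 32, 33, 35, 34, 32, 31, 30] 0.1966
nominal tip px-> [array([0.5194, 0.1386, 0.126 ]), array([0.5199, 0.1372, 0.126 ]), array([0.5203, 0.1358, 0.126 ])]
```

{"fn": "apply_moves", "kwargs": {"motion": [[[0,0,0],[-5,15,-10],8],[[0,0,0],[-5,18,-20],8],[[0,0,0],[0,0,-25],8],[[0,0,0],[0,0,-20],8],[[0,0,0],[0,0,-8],8],[[0,0,0],[0,0,0],8],[[0,0,0],[0,0,0],8]]}}

```text
time: 5.7
position: [0.513, 0.1677, 0.1345]
orientation: [179.9, 0.0, 108.5]
force: [-1.1, -0.3, -0.4]
grip_width: 0.0129
gripper_force: 88.0
```

```bash
python3 - <<'E'
from h import *
s=bot.state(); c=vision.camera_params("wrist");p,d=vision.read_camera("wrist")
cv2.imwrite("pics/w3.png",cv2.resize(p[150:310,220:420,::-1],(800,640),interpolation=cv2.INTER_CUBIC)[:600])
np.savez("w3.npz",p=p,d=d,K=c["camera_matrix"],T=c["world_from_camera"])
print(s["position"],s["orientation"],s["time"],s["force"])
E
```

```text
[0.51303144 0.16771434 0.13446073] [1.79915927e+02 9.75758950e-03 1.08468128e+02] 5.7 [-1.13059127 -0.25629899 -0.36143569]
```

View pics/w3.png

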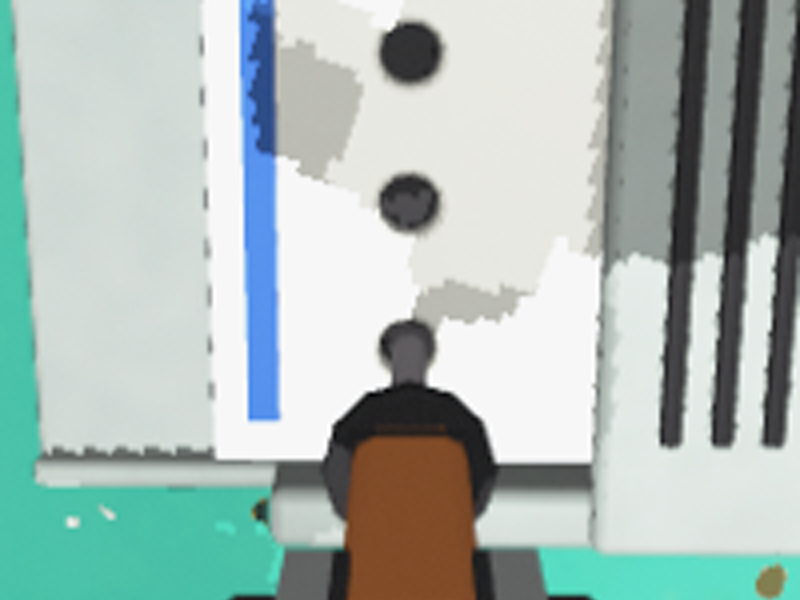

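The pin tip sits over hole a: in the crop the hole is centred near (408,347) and the tip at about (409,349), 1 mm beyond centre after parallax.

{"fn": "apply_moves", "kwargs": {"motion": [[[0,0,0],[0,-1,-5],8],[[0,0,0],[0,0,-4],8],[[0,0,0],[0,0,-2],8],[[0,0,0],[0,0,0],8]]}}

```text
time: 6.25
position: [0.5124, 0.1666, 0.1225]
orientation: [-180.0, -0.0, 108.5]
force: [-0.6, -0.7, 0.1]
grip_width: 0.0129
gripper_force: 88.0
```

{"fn": "apply_moves", "kwargs": {"motion": [[[0,0,0],[0,0,-1],8],[[0,0,0],[0,0,0],8]]}}

```text
time: 6.5
position: [0.5127, 0.1667, 0.122]
orientation: [180.0, 0.0, 108.5]
force: [-0.4, -0.1, 0.0]
grip_width: 0.0128
gripper_force: 88.3
```

{"fn": "apply_moves", "kwargs": {"motion": [[[0,0,0],[0,0,-1],8],[[0,0,0],[0,0,0],8]]}}

```text
time: 6.75
position: [0.513, 0.1667, 0.1216]
orientation: [179.9, 0.0, 108.5]
force: [-1.4, -0.3, 6.9]
grip_width: 0.0125
gripper_force: 89.1
```

{"fn": "apply_moves", "kwargs": {"motion": [[[0,0,0],[0,0,-1],8],[[0,0,0],[0,0,0],8]]}}

```text
time: 7.0
position: [0.5132, 0.1668, 0.1213]
orientation: [179.9, 0.0, 108.5]
force: [-2.9, -0.6, 10.3]
grip_width: 0.0126
gripper_force: 89.7
```

Hole a is hard (10 N with almost no motion). On to b.

{"fn": "apply_moves", "kwargs": {"motion": [[[0,0,0],[0,0,6],8],[[0,0,0],[0,0,8],8],[[0,0,0],[-4,12,0],8],[[0,0,0],[-4,12.5,0],8],[[0,0,0],[0,0,0],8],[[0,0,0],[0,0,-5],8],[[0,0,0],[0,0,-4],8],[[0,0,0],[0,0,-2],8],[[0,0,0],[0,0,-2],8],[[0,0,0],[0,0,0],8]]}}

```text
time: 8.25
position: [0.5046, 0.191, 0.1209]
orientation: [180.0, 0.0, 108.5]
force: [-1.0, 0.2, 2.7]
grip_width: 0.0127
gripper_force: 88.5
```

{"fn": "apply_moves", "kwargs": {"motion": [[[0,0,0],[0,0,-1],8],[[0,0,0],[0,0,0],8]]}}

```text
time: 8.5
position: [0.5046, 0.1911, 0.1199]
orientation: [180.0, 0.0, 108.5]
force: [-1.9, -1.2, 4.0]
grip_width: 0.0131
gripper_force: 88.6
```

{"fn": "apply_moves", "kwargs": {"motion": [[[0,0,0],[0,0,-1],8],[[0,0,0],[0,0,-1],8],[[0,0,0],[0,0,0],8]]}}

```text
time: 8.88
position: [0.5047, 0.1912, 0.1179]
orientation: [180.0, 0.0, 108.5]
force: [-1.9, -1.3, 6.3]
grip_width: 0.0126
gripper_force: 88.8
```

{"fn": "apply_moves", "kwargs": {"motion": [[[0,0,0],[0,0,-1],8],[[0,0,0],[0,0,0],8]]}}

```text
time: 9.12
position: [0.5047, 0.1912, 0.117]
orientation: [180.0, 0.0, 108.5]
force: [-1.5, -0.7, 6.3]
grip_width: 0.0126
gripper_force: 88.9
```

{"fn": "apply_moves", "kwargs": {"motion": [[[0,0,0],[0,0,-1],8],[[0,0,0],[0,0,0],8]]}}

```text
time: 9.38
position: [0.5047, 0.1912, 0.1161]
orientation: [180.0, 0.0, 108.5]
force: [-2.0, -0.7, 7.2]
grip_width: 0.0128
gripper_force: 89.0
```

Hole b is the springy release. Press fully and start pushing along dock -x.

{"fn": "apply_moves", "kwargs": {"motion": [[[0,0,0],[0,0,-1],8],[[0,0,0],[0,0,0],8],[[0,0,0],[-1.9,-0.6,0],8],[[0,0,0],[-1.9,-0.6,0],8],[[0,0,0],[-1.9,-0.6,0],8],[[0,0,0],[-1.9,-0.7,0],8],[[0,0,0],[0,0,0],8]]}}

```text
time: 10.25
position: [0.4991, 0.1892, 0.116]
orientation: [179.7, 0.0, 108.5]
force: [1.9, -0.7, 6.7]
grip_width: 0.0128
gripper_force: 89.0
```

{"fn": "apply_moves", "kwargs": {"motion": [[[0,0,0],[0,0,-1],8],[[0,0,0],[0,0,0],8]]}}

```text
time: 10.5
position: [0.4995, 0.1893, 0.1156]
orientation: [179.6, 0.0, 108.5]
force: [1.3, -0.5, 12.1]
grip_width: 0.0126
gripper_force: 89.8
```

{"fn": "apply_moves", "kwargs": {"motion": [[[0,0,0],[-1.9,-0.6,0],8],[[0,0,0],[-1.9,-0.6,0],8],[[0,0,0],[-1.9,-0.7,0],8],[[0,0,0],[0,0,0],8]]}}

```text
time: 11.0
position: [0.4941, 0.1875, 0.1157]
orientation: [179.6, 0.0, 108.5]
force: [1.6, 1.0, 10.7]
grip_width: 0.0127
gripper_force: 89.6
```

{"fn": "apply_moves", "kwargs": {"motion": [[[0,0,0],[-2.4,-0.8,0],8],[[0,0,0],[-2.4,-0.8,0],8],[[0,0,0],[-2.4,-0.8,0],8],[[0,0,0],[-2.4,-0.8,0],8],[[0,0,0],[-2.4,-0.8,0],8],[[0,0,0],[-2.4,-0.8,0],8]]}}

```text
time: 11.75
position: [0.4799, 0.1828, 0.1157]
orientation: [179.5, 0.0, 108.5]
force: [3.1, 1.3, 11.0]
grip_width: 0.0123
gripper_force: 89.4
```

{"fn": "apply_moves", "kwargs": {"motion": [[[0,0,0],[-2.8,-0.9,0],8],[[0,0,0],[-2.8,-0.9,0],8],[[0,0,0],[-2.8,-0.9,0],8],[[0,0,0],[-2.8,-1.0,0],8],[[0,0,0],[-2.8,-0.9,0],8],[[0,0,0],[-2.8,-1.0,0],8]]}}

```text
time: 12.5
position: [0.4632, 0.1772, 0.1157]
orientation: [179.5, 0.0, 108.5]
force: [3.0, 1.3, 11.7]
grip_width: 0.0129
gripper_force: 89.5
```

{"fn": "apply_moves", "kwargs": {"motion": [[[0,0,0],[-2.8,-0.9,0],8],[[0,0,0],[-2.8,-0.9,0],8],[[0,0,0],[-2.8,-1.0,0],8],[[0,0,0],[-2.8,-1.0,0],8],[[0,0,0],[-2.4,-0.8,0],8],[[0,0,0],[-1.9,-0.6,0],8]]}}

```text
time: 13.25
position: [0.4477, 0.172, 0.1156]
orientation: [179.5, 0.0, 108.5]
force: [1.9, 0.8, 10.5]
grip_width: 0.0133
gripper_force: 89.5
```

{"fn": "apply_moves", "kwargs": {"motion": [[[0,0,0],[-1.0,-0.3,0],8],[[0,0,0],[-1.0,-0.3,0],8],[[0,0,0],[0,0,0],8]]}}

```text
time: 13.62
position: [0.4457, 0.1714, 0.1156]
orientation: [179.5, 0.0, 108.5]
force: [2.5, 1.1, 10.9]
grip_width: 0.0132
gripper_force: 89.6
```

{"fn": "apply_moves", "kwargs": {"motion": [[[0,0,0],[-1.0,-0.3,0],8],[[0,0,0],[-1.0,-0.3,0],8],[[0,0,0],[0,0,0],8]]}}

```text
time: 14.0
position: [0.4444, 0.171, 0.1157]
orientation: [179.4, 0.0, 108.5]
force: [4.7, 1.3, 10.3]
grip_width: 0.0124
gripper_force: 89.4
```

{"fn": "apply_moves", "kwargs": {"motion": [[[0,0,0],[-1.0,-0.3,0],8],[[0,0,0],[-0.5,-0.2,0],8],[[0,0,0],[0,0,0],8],[[0,0,0],[0,0,0],8]]}}

```text
time: 14.5
position: [0.4433, 0.1706, 0.1157]
orientation: [179.4, 0.0, 108.5]
force: [4.6, 2.1, 6.9]
grip_width: 0.0128
gripper_force: 89.1
```

{"fn": "apply_moves", "kwargs": {"motion": [[[0,0,0],[-1.0,-0.3,0],8],[[0,0,0],[-0.9,-0.3,0],8],[[0,0,0],[0,0,0],8]]}}

```text
time: 14.88
position: [0.4423, 0.1702, 0.1158]
orientation: [179.3, 0.0, 108.5]
force: [7.3, 3.2, 5.8]
grip_width: 0.0125
gripper_force: 89.0
```

At the stop (force rising, no motion). Relax, then lift out.

{"fn": "apply_moves", "kwargs": {"motion": [[[0,0,0],[1.9,0.6,0],8],[[0,0,0],[1.9,0.7,0],8],[[0,0,0],[0,0,0],8]]}}

```text
time: 15.25
position: [0.4444, 0.1711, 0.1156]
orientation: [179.5, 0.0, 108.5]
force: [2.4, 0.9, 11.7]
grip_width: 0.0131
gripper_force: 89.7
```

{"fn": "apply_moves", "kwargs": {"motion": [[[0,0,0],[0,0,5],8],[[0,0,0],[0,0,10],8],[[0,0,0],[0,0,25],8],[[0,0,0],[0,0,30],8],[[0,0,0],[0,0,33],8],[[0,0,0],[0,-20,0],8],[[0,0,0],[0,-40,0],8],[[0,0,0],[0,0,0],8]]}}

```text
time: 16.25
position: [0.4405, 0.1085, 0.2162]
orientation: [-179.9, -0.0, 108.3]
force: [0.1, -0.8, -0.5]
grip_width: 0.0125
gripper_force: 88.5
```

```bash
python3 - <<'E'
from h import *
s=bot.state(); c=vision.camera_params("wrist");p,d=vision.read_camera("wrist"); cv2.imwrite("pics/w4.png",p[:,:,::-1])
print(s["position"],s["orientation"],s["time"],s["force"],s["grip_width"])
dk=np.zeros((480,640),np.uint8); dk[60:225,:]=(p[60:225].max(2)<110)
k,l,st,ce=cv2.connectedComponentsWithStats(dk)
for i in range(1,k):
    if 60<st[i,4]<180: print(st[i],dep("w",ce[i],z=.036,c=c)[0].round(4))
E
```

```text
[0.44048059 0.10849952 0.21622022] [-1.79911056e+02 -1.78852086e-03  1.08326912e+02] 16.25 [ 0.08581726 -0.78938966 -0.5370788 ] 0.012486556334226484
[349 110  12  13 125] [0.4382 0.1984 0.036 ]
[348 141  12  12 115] [0.446  0.1738 0.036 ]
[347 171  12  11 107] [0.454  0.1492 0.036 ]
```

View pics/w4.png

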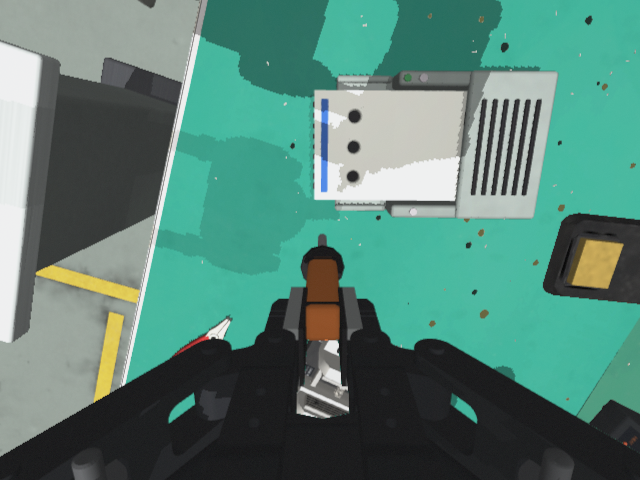

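Image shows the cassette fully out: middle hole moved 60.3 mm, with the pin tip unchanged in hand at (322,237). Returning with the original grasp pose.

{"fn": "apply_moves", "kwargs": {"motion": [[[0,0,-10],[6.6,-30,0],8],[[0,0,-10],[7,-42,0],8],[[0,0,-10],[7,-45,0],8],[[0,0,-10],[8,-50,0],8],[[0,0,-10],[8,-50,0],8],[[0,0,-10],[8,-50,0],8],[[0,0,-10],[8,-48,0],8],[[0,0,-10],[8,-45,0],8],[[0,0,-10],[7,-35,0],8],[[0,0,-9.6],[5,-25.5,0],8],[[0,0,0],[0,0,-15],8],[[0,0,0],[0,0,0],8]]}}

```text
time: 17.8
position: [0.5129, -0.3083, 0.1994]
orientation: [-179.8, 0.2, 9.1]
force: [-0.2, 0.5, 0.2]
grip_width: 0.0128
gripper_force: 88.5
```

```bash
python3 - <<'E'
from h import *
s=bot.state(); c=vision.camera_params("wrist");p,d=vision.read_camera("wrist")
cv2.imwrite("pics/w5.png",cv2.resize(p[160:310,220:420,::-1],(800,600),interpolation=cv2.INTER_CUBIC))
print(s["position"],s["orientation"],s["time"],s["force"])
hsv=cv2.cvtColor(p,cv2.COLOR_RGB2HSV)
vv,uu=np.mgrid[:480,:640]; W=dep("wrist",np.c_[uu.ravel(),vv.ravel()],d.ravel(),c=c).reshape(480,640,3)
b=(hsv[...,0]>100)&(hsv[...,0]<130)&(hsv[...,1]>120)&(np.abs(W[...,2]-.072)<.003)&(np.hypot(W[...,0]-.514,W[...,1]+.31)<.06)
q=W[b]; print(cv2.minAreaRect((q[:,:2]*1000).astype(np.float32)))
E
```

```text
[ 0.51289205 -0.30827779  0.19935067] [-1.79771858e+02  1.74994004e-01  9.07999205e+00] 17.8 [-0.17289435  0.51501658  0.22248837]
((513.106689453125, -309.8178405761719), (56.326454162597656, 56.08492660522461), 9.123922348022461)
```

View pics/w5.png

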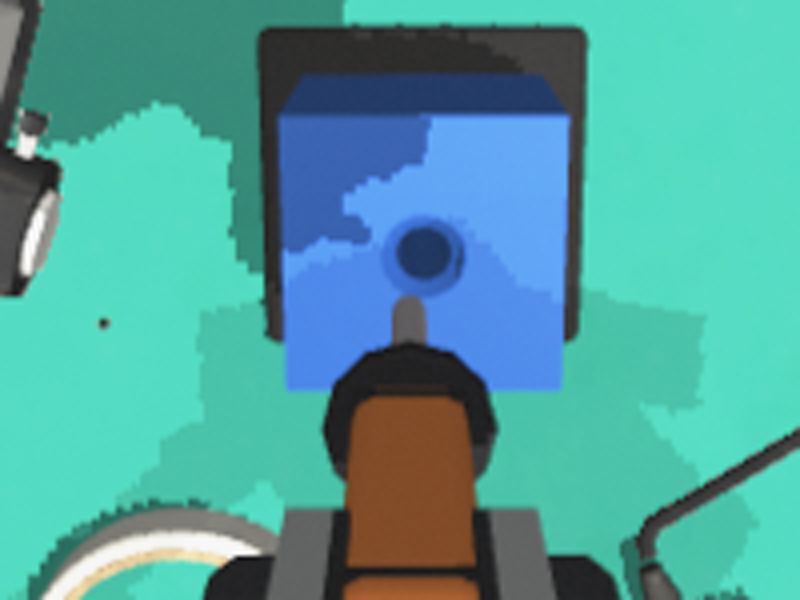

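The hole is at crop (424,254) and the pin at u 409, about 2.8 mm to the left (+y), partly because the arm is still settling. I lower part way, settle and recheck.

{"fn": "apply_moves", "kwargs": {"motion": [[[0,0,0],[0,0,-20],8],[[0,0,0],[0,0,0],8],[[0,0,0],[0,0,0],8]]}}

```text
time: 18.23
position: [0.514, -0.3099, 0.1826]
orientation: [180.0, -0.0, 9.0]
force: [-0.0, 0.6, -0.6]
grip_width: 0.013
gripper_force: 88.5
```

```bash
python3 - <<'E'
from h import *
s=bot.state(); c=vision.camera_params("wrist");p,d=vision.read_camera("wrist")
cv2.imwrite("pics/w6.png",cv2.resize(p[160:310,220:420,::-1],(800,600),interpolation=cv2.INTER_CUBIC))
print(s["position"],s["orientation"],s["time"],s["force"])
E
```

```text
[ 0.51395403 -0.30987814  0.18261603] [ 1.79959316e+02 -3.91907550e-02  8.96898824e+00] 18.225 [-0.02232501  0.64923539 -0.59541051]
```

View pics/w6.png

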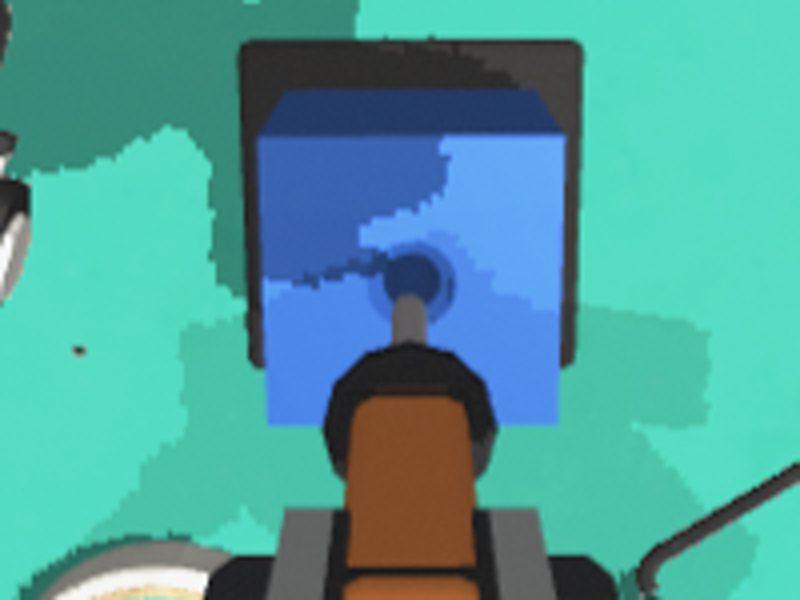

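Now the pin (409) and hole (411) are aligned to under 1 mm. Inserting.

{"fn": "apply_moves", "kwargs": {"motion": [[[0,0,0],[0,0,-10],8],[[0,0,0],[0,0,-10],8],[[0,0,0],[0,0,-10],8],[[0,0,0],[0,0,0],8]]}}

```text
time: 18.77
position: [0.513, -0.31, 0.1504]
orientation: [-179.9, 0.1, 8.9]
force: [0.1, -0.2, -0.1]
grip_width: 0.0122
gripper_force: 88.5
```

{"fn": "apply_moves", "kwargs": {"motion": [[[0,0,0],[0,0,-15],8],[[0,0,0],[0,0,-15],8],[[0,0,0],[0,0,-10],8],[[0,0,0],[0,0,-3],8],[[0,0,0],[0,0,0],8]]}}

```text
time: 19.4
position: [0.5137, -0.3104, 0.1088]
orientation: [180.0, -0.0, 8.9]
force: [0.4, 0.2, -0.8]
grip_width: 0.0127
gripper_force: 88.5
```

{"fn": "apply_moves", "kwargs": {"motion": [[[0,0,0],[0,0,-1.5],8],[[0,0,0],[0,0,0],8]]}}

```text
time: 19.65
position: [0.514, -0.3106, 0.108]
orientation: [179.9, -0.1, 8.9]
force: [-1.2, 0.5, 3.7]
grip_width: 0.0125
gripper_force: 89.0
```

{"fn": "apply_moves", "kwargs": {"motion": [[[0,0,0],[0,0,0],20],[[0,0,0],[0,0,0],30],[[0,0,0],[0,0,0],50],[[0,0,0],[0,0,0],85],[[0,0,0],[0,0,0],85],[[0,0,0],[0,0,20],85],[[0,0,0],[0,0,40],85],[[0,0,0],[0,0,40],85],[[0,0,0],[0,0,26],85],[[0,0,0],[0,0,0],85],[[0,0,0],[0,0,0],85]]}}

```text
time: 21.02
position: [0.5131, -0.31, 0.232]
orientation: [-179.9, 0.1, 8.9]
force: [-1.0, -0.6, -0.1]
grip_width: 0.0848
gripper_force: 0.0
```

```bash
python3 - <<'E'
from h import *
s=bot.state(); c=vision.camera_params("wrist");p,d=vision.read_camera("wrist")
print(s["position"],s["time"],s["force"],s["grip_width"])
hsv=cv2.cvtColor(p,cv2.COLOR_RGB2HSV)
vv,uu=np.mgrid[:480,:640]; W=dep("wrist",np.c_[uu.ravel(),vv.ravel()],d.ravel(),c=c).reshape(480,640,3)
o=(hsv[...,0]>5)&(hsv[...,0]<22)&(hsv[...,1]>150)&(d>0)&(W[...,2]>.13)
b=(hsv[...,0]>100)&(hsv[...,0]<130)&(hsv[...,1]>120)&(np.abs(W[...,2]-.072)<.003)&(np.hypot(W[...,0]-.514,W[...,1]+.31)<.06)
for m in(o,b): q=W[m]; print(len(q),np.median(q[:,2]),cv2.minAreaRect((q[:,:2]*1000).astype(np.float32)))
pt,dt=vision.read_camera("top"); W=np.load("topW.npy")
vv,uu=np.mgrid[:480,:640]; W2=dep("top",np.c_[uu.ravel(),vv.ravel()],dt.ravel()).reshape(480,640,3)
print("bystander change", np.abs(pt[165:225,320:375].astype(int)-np.load("topp.npy")[165:225,320:375]).mean())
E
```

```text
[ 0.51310012 -0.31001988  0.23200176] 21.025 [-0.97174521 -0.5603672  -0.13015708] 0.0847694449637578
410 0.13826299418094795 ((514.3494262695312, -309.6708068847656), (13.419103622436523, 14.308100700378418), 9.283929824829102)
3030 0.0718723051209807 ((513.2684936523438, -309.80975341796875), (55.75069808959961, 56.04640579223633), 9.173391342163086)
bystander change 8.454040404040404
```

```bash
python3 -c "
from rig import bot
print(bot.job_done())"
```

```text
the job is handed in; nothing more can be done
None
```

The release was in hole b (the middle one): I pushed the cassette out to its stop (60 mm measured), put the pin tool back seated upright in its stand, kept clear of the spool and bottle, and handed the job in at about 21 s; no verdict was returned.

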